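# Load the work carrier under the hold-down spring

### The job

Load the aluminium work carrier into the small engraving fixture: with the fingertips press its ridged thumb block down hard, so that the sprung bed sinks, and keep it pressed while you slide the carrier forward under the bridge and its leaf spring, fully home against the end stop; then let go and move clear. Only push the carrier: do not pick it up, tip it or ram it against the fixture, do not touch the leaf spring with the robot, and leave the amber tin, the small wooden clamp block and the black loupe beside the fixture where they are.

Things in the scene. Friction and masses are not known exactly. Their poses are not given: they have to be found in the camera images.
- fixture: Engraving fixture fixed on the bench, place and yaw differ. Origin on the bench top right below the bridge; x forward along the channel (open loading end to end stop), y left, z up. Base 196 x 94 x 6 mm, x = -140 to +56. Two guide rails along x, inner faces at y = -23.5 and +23.5 mm, 10 mm thick, tops at z = 31 mm.
- bridge (a point): Middle of the underside of the bridge, a bar across the channel in the fixture from x = -4 to +4 mm, underside at z = 33 mm, top at z = 45 mm (screw heads to 48), 67 mm wide. Axes as the fixture.
- end_stop (a point): Point on the near face of the end stop, a wall across the channel: fixture x = +46 mm, y = 0, z = 33 mm; the wall's top is at z = 40 mm. Axes as the fixture.
- bed (a joint): Downward travel (m) of the sprung bed, the channel's floor (fixture x = -136 to +44 mm): 0 at rest, top at z = 26 mm, to 0.010 at its lower limit; stays level; polished (friction about 0.25). Spring 9.6 N at 0 plus 0.8 N per mm; bed and carrier weigh about 2.6 N. At rest the carrier's front is 5 mm too high for the bridge; it passes with the bed over 5 mm down (11 N or more), best 7 to 8.
- leaf: Steel leaf spring 18 mm wide, 34 mm long, hinged at the far side of the bridge (origin at fixture x = +5, z = 36 mm), sloping forward and down into the channel to about z = 25 mm; the carrier's front lifts it as it slides under, and it then drags on the carrier's top with about 4 N.
- carrier: Loose aluminium carrier, about 150 g, on the bed between the rails (1.5 mm play each side), front short of the bridge. Origin: centre of underside, x forward. Plate 110 x 44 x 12 mm, round brass blank let in at the front. At the rear a ridged thumb block, x = -55 to -9 mm, top at 20 mm, with a 6 mm high ledge at its front end (x = -15 to -9) to push against; free pressing face 40 x 44 mm.
- carrier_pad (a point): Centre of the pressing face on top of the thumb block; the ledge's rear face is 20 mm ahead of it. It stands at fixture z = 46 mm at the start.
- carrier_nose (a point): Middle of the upper front edge of the carrier's plate, 90 mm ahead of carrier_pad and 8 mm lower. Home: fixture x = +46 mm.
- amber_tin: Round amber parts box 39 mm across, 18 mm high, beside the fixture; origin at the centre of its underside. Leave alone.
- wood_clamp_block: Small wooden clamp block 30 x 34 x 22 mm beside the fixture; origin at the centre of its underside. Leave alone.
- loupe_1: Black eye loupe 34 mm across, 28 mm high, beside the fixture; origin at the centre of its underside. Leave alone.

How it is judged:
By the outcome, as a careful person would: the job done as asked, in the order asked, and still so for the second after the job is handed in, with the robot touching nothing.
It also fails if it takes over 34 s, if anything falls off the work surface, if the arm or the gripper's body presses on something with over 40 N, if the wrist force passes 120 N, or if a joint passes its speed limit or range.

### The arm

A 7-joint arm with a two-finger parallel gripper is mounted at the origin on a cart in front of the work surface, level with it; the furniture and walls round the work are solid. World frame = base frame: x ahead of the robot, y to its left, z up, the work surface at z = 0. Lengths are in m, angles in rad, forces in N, time in s.
With the tool pointing down it reaches from about 0.4 to 0.9 m from the base axis. Payload 5.6 kg.
Tool frame: the origin (TCP) lies at the very end of the fingers, on their centre line; the grasp point (between the pads) lies 19 mm behind it (ctrl.grip_depth is the distance from the TCP to the grasp point, in m); z points along the fingers, y is the line along which they close (so a half turn about z gives the same grasp; the last joint's range is limited). The gripper opens to 92 mm and grips with 3 to 60 N. Pads are 20 mm wide; open, the fingers measure 128 mm over their backs; the gripper's body (75 mm by 189 mm) begins 69 mm behind the grasp point.
Start: joints at [-1.383, 0.468, -0.012, 1.603, 0.006, 1.071, -0.056], TCP at [0.149, 0.633, 0.215] pointing down, gripper open.
Joint ranges: [-2.53, 2.53], [-0.31, 2.02], [-1.57, 1.55], [0.28, 2.44], [-1.29, 4.43], [0.15, 1.84], [-2.92, 2.92]. Speed limits (rad/s): [2.57, 2.57, 3.14, 3.14, 3.14, 3.14, 3.14].

### API

Orientations are given as a rotation vector (axis times angle).
In Python, from station import ctrl gives the robot as it stands.
- The arm moves only by the tool jog_arm, never from a script. Its argument "commands" is a list of rows, each a list of 7 numbers: the opening, from 0 (shut) to 1 (fully open), then the shift along the world's x, y, z in m, then the turn, a rotation vector about the world's x, y, z in rad. In form: [[hand, tx, ty, tz, wx, wy, wz], ...]. A call has 1 to 20 rows; each row shifts and turns the commanded pose from where the row before left it; what a row does not reach is not made up. A row lasts 1/12 s, in which the tool goes at most 41.7 mm and 7.16 degrees, less where a joint would pass 70% of its speed; a pose out of reach is approached as far as the arm can. A call with a gripper value outside its range is refused whole. The fingers move at their own pace and stop on an object; "grip_force" is the grip in N (left out, the last holds). Time passes only in rows, so rows that do not move let the fingers close. It gives the time, the measured TCP pose, the force, the opening and the grip force at its end, in the units of the state.
- ctrl.sense(): the state, without advancing time (a new reading comes with each control period).
- ctrl.capture(name): name is "scene" or "top" or "wrist"; returns the picture (480x640x3 uint8, blue, green, red); there is no depth.
- ctrl.camera_info(name): a dict with "fx", "fy", "cx", "cy" (pixels), "dist" ([k1, k2, p1, p2, k3] as OpenCV has them; the pictures are not rectified), "position" and "attitude" of the camera in the world. Camera axes: x right, y up, looking along -z (the intrinsics and any distortion apply to the point x, -y, -z); pixel columns grow to the right and rows downward; lengths in m; the calibration is good to about 2 mm. A picture is of the moment at which its call begins: read the wrist's pose just before it. camera_info takes no time and is no camera call; for the wrist camera it gives the pose at the moment of the call.
- ctrl.hand_in(): hands the job in; it is judged then, once.
The state is a dict: "clock": time; "joint_pos": joint angles; "joint_velocities": joint speeds; "effort": joint torques, N m; "position": TCP position; "tool_rot": TCP orientation; "wrist_force": force on the tool from outside, world axes, zero at the start; "wrist_torque": the same for the moment, N m; "finger_gap": finger opening in m; "grip_force": force on a finger pad.
Only numpy, scipy, OpenCV 4.12 (cv2) and the standard library are available. Lean on these libraries where they do the work, as an engineer would, in place of code of your own. Each camera call takes 0.05 s, during which the arm holds its last target. There are 200 camera calls.

## Working session

There is one attempt and no reset: what is moved stays moved. The work goes in short steps, Python scripts to look and compute and a tool call to move; the robot and the scene stay as the last step left them, time stands still between calls to the robot, and variables do not carry over. Pictures are saved under pics/ and viewed, at most 10 in all, crops included, and the job is handed in when it is done.

Besides the shell and the picture viewer there is one more tool, called as a command line: name --pt "numbers of a row" for each row, then --argument value for the rest. jog_arm: Moves the arm, as the interface text tells. Its arguments: {"type":"object","properties":{"commands":{"type":"array"},"grip_force":{"type":"number"}},"required":["commands"]}

```bash
mkdir -p pics; cat > h.py <<'E'
import numpy as np, cv2
from scipy.spatial.transform import Rotation as R
from station import ctrl
def rot(a):
    a=np.array(a,float)
    return a if a.shape==(3,3) else (R.from_rotvec(a).as_matrix() if a.shape==(3,) else R.from_quat(a).as_matrix())
def cast(ci,uv,z):
    K=np.array([[ci['fx'],0,ci['cx']],[0,ci['fy'],ci['cy']],[0,0,1]])
    p=cv2.undistortPoints(np.array(uv,float).reshape(-1,1,2),K,np.array(ci['dist'],float)).reshape(-1,2)
    d=np.c_[p[:,0],-p[:,1],-np.ones(len(p))]@rot(ci['attitude']).T
    o=np.array(ci['position']); return o+d*((z-o[2])/d[:,2])[:,None]
def proj(ci,P):
    c=(np.array(P,float).reshape(-1,3)-ci['position'])@rot(ci['attitude'])
    c=c*[1,-1,-1]
    K=np.array([[ci['fx'],0,ci['cx']],[0,ci['fy'],ci['cy']],[0,0,1]])
    return cv2.projectPoints(c,np.zeros(3),np.zeros(3),K,np.array(ci['dist'],float))[0].reshape(-1,2)
E
python3 - <<'E'
from h import *
print(ctrl.sense())
for n in ["scene","top"]:
    print(n,ctrl.camera_info(n)); cv2.imwrite(f"pics/{n}0.png",ctrl.capture(n))
E
```

```text
{'clock': 0.0, 'joint_pos': array([-1.38296678,  0.46837172, -0.01158652,  1.60359662,  0.00597839,
        1.07142087, -0.05630408]), 'joint_velocities': array([ 0.00167654, -0.00151335,  0.00115689,  0.00154365, -0.00161559,
        0.00047936,  0.00166171]), 'effort': array([ 4.90229959e-04, -5.20586586e+01, -1.26553222e-02, -2.43742830e+01,
       -5.67403890e-02,  1.71570573e-02,  1.55388179e-04]), 'position': array([0.1486502 , 0.63218007, 0.21365507]), 'tool_rot': array([-3.61916372e-01, -3.12058313e+00,  2.76405324e-03]), 'wrist_force': array([ 0.11095698, -0.1738388 , -0.33395731]), 'wrist_torque': array([-0.00124913,  0.00053367, -0.01728967]), 'grip_force': 0.0, 'finger_gap': 0.09161399267829957}
scene {'fx': 535.4402212592687, 'fy': 535.4402212592687, 'cx': 332.6727448050176, 'cy': 241.48684806585766, 'dist': array([-0.10665112,  0.        ,  0.        ,  0.        ,  0.        ]), 'position': array([ 0.01525245, -0.40371636,  0.41522764]), 'attitude': array([ 1.1085885 , -0.43588707, -0.65903533])}
top {'fx': 523.1664111798839, 'fy': 523.1664111798839, 'cx': 321.31609107551975, 'cy': 242.48379645245984, 'dist': array([-0.15860903,  0.        ,  0.        ,  0.        ,  0.        ]), 'position': array([0.43755379, 0.18952463, 0.91884405]), 'attitude': array([ 0.08196305, -0.07992875, -1.58859951])}
```

View pics/top0.png

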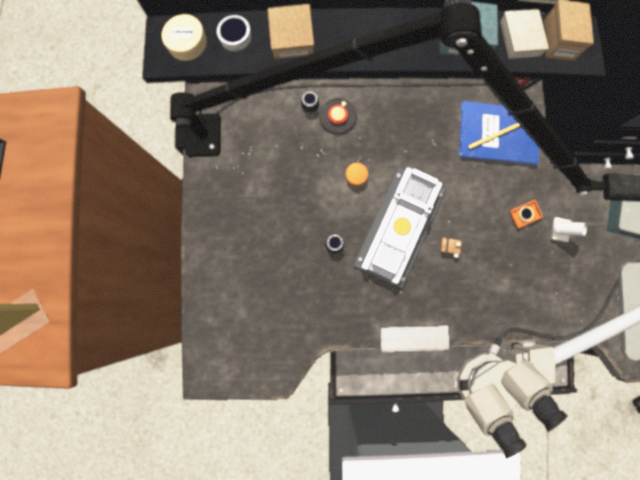

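View pics/scene0.png

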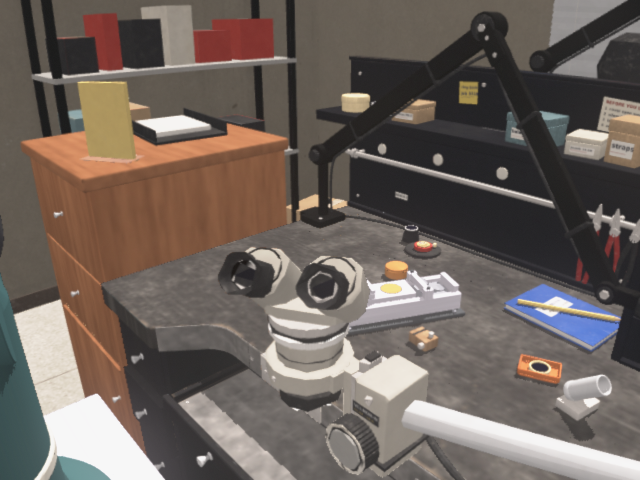

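The top view shows the fixture running from about (380,280), the open end, to (420,170), the stop. The bridge is near (412,190), the tin at (357,174), the loupe at (335,243) and the clamp block at (452,247). The scene view shows the microscope in the foreground, the lamp arm overhead and the cabinet on the left.

```bash
python3 - <<'E'
from h import *
im=cv2.imread("pics/top0.png"); cv2.imwrite("pics/crop0.png",cv2.resize(im[160:295,345:455],None,fx=4.4,fy=4.4,interpolation=cv2.INTER_CUBIC))
s=ctrl.sense(); ci=ctrl.camera_info("top"); cs=ctrl.camera_info("scene")
print(proj(ci,s['position']),proj(cs,s['position']))
print(cast(ci,[(380,280),(420,170),(357,174),(335,243),(452,247),(80,90),(75,385),(590,185)],0.03).round(3))
cv2.imwrite("pics/wrist0.png",ctrl.capture("wrist"))
# blank: yellow
hsv=cv2.cvtColor(im,cv2.COLOR_BGR2HSV); m=cv2.inRange(hsv,(20,90,120),(35,255,255)); m[:200]=0;m[260:]=0
n,l,st,c=cv2.connectedComponentsWithStats(m); i=1+st[1:,4].argmax(); print(c[i],st[i],cast(ci,[c[i]],0.038))
E
```

```text
[[ 20.96423966 496.46412482]] [[-23.63765427 153.47081325]]
[[ 0.463  0.091  0.03 ]
 [ 0.653  0.015  0.03 ]
 [ 0.648  0.126  0.03 ]
 [ 0.528  0.166  0.03 ]
 [ 0.517 -0.035  0.03 ]
 [ 0.824  0.634  0.03 ]
 [ 0.287  0.626  0.03 ]
 [ 0.625 -0.3    0.03 ]]
[401.82790698 226.08372093] [394 218  17  17 215] [[0.55385416 0.05206189 0.038     ]]
```

View pics/crop0.png

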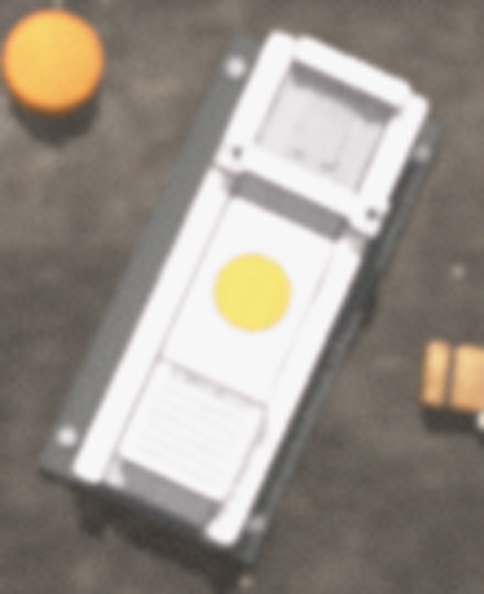

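View pics/wrist0.png

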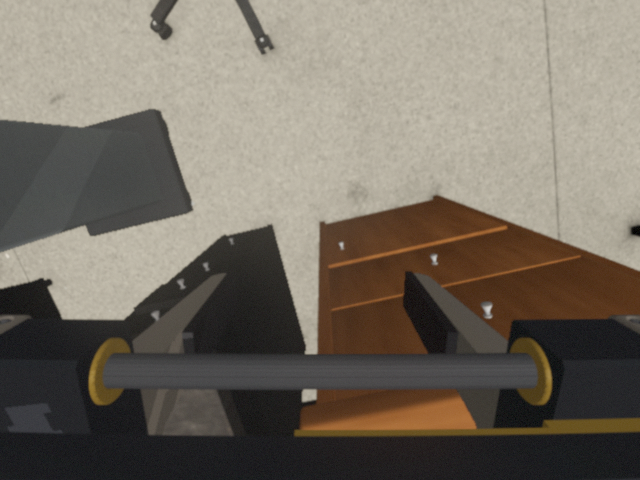

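The crop shows the bridge screws at crop (237,152) and (372,213), the rail rear ends near (88,475) and (225,535), and the thumb block from (163,362)-(267,405) at the front to (118,460)-(220,500) at the rear. The wrist view shows floor, bench drawers and the cabinet front, so the start pose is clear of both.

```bash
python3 - <<'E'
from h import *
ct=ctrl.camera_info("top"); cs=ctrl.camera_info("scene")
f=lambda L:[(345+u/4.4,160+v/4.4) for u,v in L]
S=cast(ct,f([(237,152),(372,213)]),0.048); B=S.mean(0); d=S[0]-S[1]; print("bridge",B.round(4),"yaw from screws",np.degrees(np.arctan2(-d[0],d[1])),np.linalg.norm(d))
E=cast(ct,f([(88,475),(225,535)]),0.031).mean(0); v=B-E; print("rear",E,"yaw",np.degrees(np.arctan2(v[1],v[0])),np.hypot(*v[:2]))
b=np.array([0.55385,0.05206]); v=B[:2]-b; print("blank->bridge yaw",np.degrees(np.arctan2(v[1],v[0])),np.hypot(*v))
L=cast(ct,f([(163,362),(267,405)]),0.052).mean(0);L2=cast(ct,f([(118,460),(220,500)]),0.046).mean(0); print("ledge front edge?",L,L2)
def tri(a,b):
    o1,o2=np.array(ct['position']),np.array(cs['position'])
    d1=cast(ct,[a],0)[0]-o1; d2=cast(cs,[b],0)[0]-o2
    t=np.linalg.lstsq(np.c_[d1,-d2],o2-o1,rcond=None)[0]; return ((o1+t[0]*d1+o2+t[1]*d2)/2).round(3)
print("cab near",tri((75,385),(62,178)),"cab corner far",tri((82,88),(288,142)))
print("lampapex",tri((461,20),(490,28)),"lampbase",tri((182,108),(320,153)),"lamp R",tri((585,185),(606,293)))
print("eyepieceR",tri((510,440),(245,275)),"L",tri((540,400),(330,290)))
E
```

```text
bridge [0.5943 0.0308 0.048 ] yaw from screws -25.562495130521388 0.05717353797947718
rear [0.47203498 0.09016559 0.031     ] yaw -25.887028827255392 0.13587638894875403
blank->bridge yaw -27.692329608550885 0.045656800172063194
ledge front edge? [0.51678782 0.06887851 0.052     ] [0.4808531  0.08680624 0.046     ]
cab near [0.288 0.577 0.148] cab corner far [0.781 0.576 0.138]
lampapex [0.73  0.034 0.403] lampbase [0.73  0.403 0.152] lamp R [ 0.603 -0.234  0.128]
eyepieceR [ 0.234 -0.062  0.214] L [ 0.284 -0.112  0.201]
```

jog_arm --pt "0 0 0 0.03 0 0 0" --pt "0 0 0 0.03 0 0 0" --pt "0 0 0 0.03 0 0 0" --pt "0 0.02 -0.033 0 0 0 -0.014" --pt "0 0.02 -0.033 0 0 0 -0.014" --pt "0 0.02 -0.033 0 0 0 -0.014" --pt "0 0.02 -0.033 0 0 0 -0.014" --pt "0 0.02 -0.033 0 0 0 -0.014" --pt "0 0.02 -0.033 0 0 0 -0.014" --pt "0 0.02 -0.033 0 0 0 -0.014" --pt "0 0.02 -0.033 0 0 0 -0.014" --pt "0 0.02 -0.033 0 0 0 -0.014" --pt "0 0.02 -0.033 0 0 0 -0.014" --pt "0 0.02 -0.033 0 0 0 -0.014" --pt "0 0.02 -0.033 0 0 0 -0.014" --pt "0 0.02 -0.033 0 0 0 -0.014" --pt "0 0.02 -0.033 0 0 0 -0.014" --pt "0 0.02 -0.03 -0.02 0 0 -0.014" --pt "0 0 0 -0.03 0 0 -0.01" --pt "0 0 0 0 0 0 0" --grip_force 20

```text
clock: 1.82
position: [0.4466, 0.1378, 0.2506]
tool_rot: [-0.708, -3.055, 0.008]
wrist_force: [-1.3, 0.2, -0.5]
finger_gap: 0.0002
grip_force: 0.0
```

```bash
python3 - <<'E'
from h import *
s=ctrl.sense(); m=rot(s['tool_rot']); print("tooly yaw",np.degrees(np.arctan2(-m[0,1],m[1,1])),m[:,2])
ci=ctrl.camera_info("wrist"); im=ctrl.capture("wrist"); cv2.imwrite("pics/w1.png",im); np.save("w1.npy",ci,allow_pickle=True)
print(ci)
E
```

```text
tooly yaw -26.104957745891863 [-0.00686971 -0.00378265 -0.99996925]
{'fx': 334.446166701411, 'fy': 334.446166701411, 'cx': 319.75176084037383, 'cy': 240.83873980728808, 'dist': array([-0.0237602,  0.       ,  0.       ,  0.       ,  0.       ]), 'position': array([0.38159758, 0.17115364, 0.41984857]), 'attitude': array([-0.2328236 , -0.13797786,  1.10980944])}
```

View pics/w1.png

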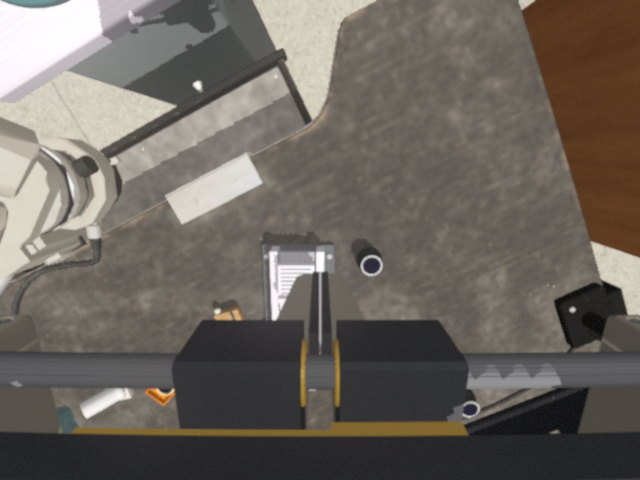

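The wrist view shows the rear end of the fixture near (265-335, 240), with the ridged block between the rails at (280-315, 262-290). The loupe is at (371,263), and the closed fingertips hide the front. I'll enlarge this part to measure it.

```bash
python3 - <<'E'
from h import *
im=cv2.imread("pics/w1.png"); cv2.imwrite("pics/w1c.png",cv2.resize(im[225:325,250:350],None,fx=6,fy=6,interpolation=cv2.INTER_CUBIC))
E
```

```text
(no output)
```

View pics/w1c.png

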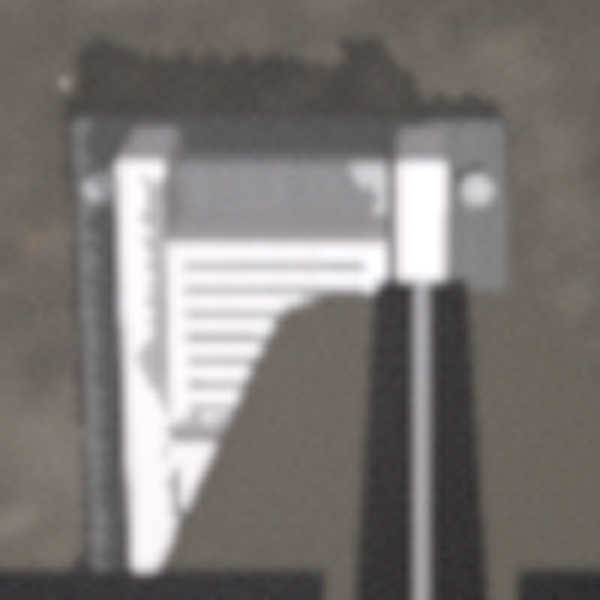

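The crop shows the block's rear top edge from (167,242) to (390,242), the rail rear tops at (115-165,160) and (397-447,158), and the base rear corners at (72,118) and (505,118). The edges lie level in the image, so the tool's yaw matches the fixture.

```bash
python3 - <<'E'
from h import *
ci=np.load("w1.npy",allow_pickle=True).item()
f=lambda L:[(250+u/6,225+v/6) for u,v in L]
def pr(n,L,z):
    P=cast(ci,f(L),z); d=P[1]-P[0]; print(n,P.mean(0).round(4),"w",np.hypot(*d[:2]).round(4),"yaw",np.degrees(np.arctan2(-d[0],d[1])).round(2)); return P.mean(0)
b=pr("block rear",[(167,242),(390,242)],.046)
r=pr("rails rear",[(115,160),(447,158)],.031)
a=pr("base rear",[(72,118),(505,118)],.006)
y=np.radians(-25.8); fx=np.array([np.cos(y),np.sin(y)]); fy=np.array([-fx[1],fx[0]])
print("pad",b[:2]+.02*fx,"bridge via base",a[:2]+.14*fx)
B=np.array([.5943,.0308])
for p in (b,r,a): print("in fixture(top)", ((p[:2]-B)@np.c_[fx,fy]).round(4))
E
```

```text
block rear [0.4836 0.0881 0.046 ] w 0.0439 yaw -25.96
rails rear [0.4721 0.0933 0.031 ] w 0.0672 yaw -25.62
base rear [0.4705 0.0939 0.006 ] w 0.0927 yaw -25.99
pad [0.50156294 0.07942472] bridge via base [0.59652353 0.03295681]
in fixture(top) [-0.1247  0.0034]
in fixture(top) [-0.1372  0.0031]
in fixture(top) [-0.1389  0.0029]
```

jog_arm --pt "0 0.014 -0.015 0 0 0 0" --pt "0 0.014 -0.015 0 0 0 0" --pt "0 0.014 -0.015 -0.02 0 0 0" --pt "0 0.014 -0.015 -0.03 0 0 0" --pt "0 0 0 -0.035 0 0 0" --pt "0 0 0 -0.035 0 0 0" --pt "0 0 0 -0.035 0 0 0" --pt "0 0 0 -0.027 0 0 0" --pt "0 0 0 0 0 0 0" --pt "0 0 0 0 0 0 0"

```text
clock: 2.7
position: [0.5046, 0.0822, 0.0728]
tool_rot: [-0.698, -3.061, 0.0]
wrist_force: [0.5, -0.1, -0.4]
finger_gap: 0.0003
grip_force: 0.0
```

```bash
python3 - <<'E'
from h import *
s=ctrl.sense(); print(s['position'],s['wrist_force'],s['wrist_torque'])
ci=ctrl.camera_info("wrist"); im=ctrl.capture("wrist"); np.save("w2.npy",ci,allow_pickle=True); cv2.imwrite("pics/w2.png",im)
im=im[200:380,220:420]
cv2.imwrite("pics/w2c.png",cv2.resize(im,None,fx=3.3,fy=3.3,interpolation=cv2.INTER_CUBIC))
E
```

```text
[0.50456673 0.08218207 0.07283027] [ 0.50404557 -0.09279935 -0.38010037] [-0.02509362 -0.02450447  0.02261396]
```

View pics/w2c.png

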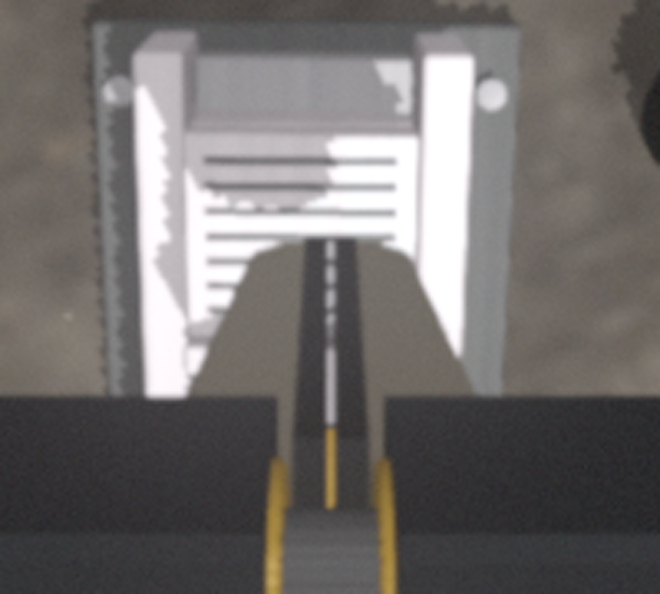

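The fingertips sit at crop (255-405, 240), about 27 px right of the block's centre line (block edge 188-418 at row 131). The ledge is near row 330.

```bash
python3 - <<'E'
from h import *
ci=np.load("w2.npy",allow_pickle=True).item(); g=lambda L:[(220+u/3.3,200+v/3.3) for u,v in L]
P=cast(ci,g([(188,131),(418,131)]),.046); T=np.array([.50457,.08218])
y=np.radians(-25.9); F=np.array([[np.cos(y),-np.sin(y)],[np.sin(y),np.cos(y)]])
print(P.mean(0),np.hypot(*(P[1]-P[0])[:2]), "TCP rel block rear (fwd,left) mm",((T-P.mean(0)[:2])@F*1000).round(1))
r=cast(ci,g([(133,55),(472,55)]),.031); print("rails mid rel TCP",((r.mean(0)[:2]-T)@F*1000).round(1))
t=cast(ci,g([(255,240),(405,240)]),.0728); print("tip rear edge rel TCP",((t[:,:2]-T)@F*1000).round(1))
E
```

```text
[0.48265518 0.08777512 0.046     ] 0.042208215772574095 TCP rel block rear (fwd,left) mm [22.2  4.5]
rails mid rel TCP [-33.5  -5. ]
tip rear edge rel TCP [[-10.8 -11.8]
 [-10.9  12.6]]
```

jog_arm --pt "0 0.0006 -0.0055 -0.01 0 0 0" --pt "0 0 0 -0.01 0 0 0" --pt "0 0 0 -0.003 0 0 0" --pt "0 0 0 -0.002 0 0 0" --pt "0 0 0 -0.002 0 0 0" --pt "0 0 0 -0.0015 0 0 0" --pt "0 0 0 -0.0015 0 0 0" --pt "0 0 0 0 0 0 0" --pt "0 0 0 0 0 0 0"

```text
clock: 3.5
position: [0.5057, 0.0754, 0.0435]
tool_rot: [0.702, 3.062, 0.001]
wrist_force: [-3.1, -0.9, 9.1]
finger_gap: 0.0005
grip_force: 4.4
```

jog_arm --pt "0 0 0 -0.0015 0 0 0" --pt "0 0 0 -0.0015 0 0 0" --pt "0 0 0 -0.0015 0 0 0" --pt "0 0 0 -0.001 0 0 0" --pt "0 0 0 0 0 0 0" --pt "0 0 0 0 0 0 0"

```text
clock: 4.0
position: [0.5061, 0.0755, 0.0385]
tool_rot: [0.702, 3.061, 0.002]
wrist_force: [-2.9, 0.3, 12.3]
finger_gap: 0.0005
grip_force: 6.4
```

jog_arm --pt "0 0.0018 -0.0009 -0.0005 0 0 0" --pt "0 0.0018 -0.0009 0 0 0 0" --pt "0 0.0018 -0.0009 0 0 0 0" --pt "0 0.0018 -0.0009 0 0 0 0" --pt "0 0.0018 -0.0009 0 0 0 0" --pt "0 0.0018 -0.0009 0 0 0 0" --pt "0 0 0 0 0 0 0"

```text
clock: 4.58
position: [0.5177, 0.0706, 0.0383]
tool_rot: [0.702, 3.06, 0.004]
wrist_force: [-2.0, -0.1, 12.9]
finger_gap: 0.0004
grip_force: 6.5
```

jog_arm --pt "0 0.0018 -0.0009 0 0 0 0" --pt "0 0.0018 -0.0009 0 0 0 0" --pt "0 0.0018 -0.0009 0 0 0 0" --pt "0 0.0018 -0.0009 0 0 0 0" --pt "0 0.0018 -0.0009 0 0 0 0" --pt "0 0.0018 -0.0009 0 0 0 0" --pt "0 0 0 0 0 0 0"

```text
clock: 5.17
position: [0.5285, 0.0652, 0.0384]
tool_rot: [0.701, 3.06, 0.004]
wrist_force: [-2.5, 1.0, 12.4]
finger_gap: 0.0007
grip_force: 6.4
```

```bash
python3 - <<'E'
from h import *
s=ctrl.sense(); print(s['position'],s['wrist_force'],s['wrist_torque'])
im=ctrl.capture("wrist")[200:380,220:420]; im2=ctrl.capture("top")[150:295,345:465]
cv2.imwrite("pics/m1.png",np.hstack([cv2.resize(im,(444,400),interpolation=cv2.INTER_CUBIC),cv2.resize(im2,(331,400),interpolation=cv2.INTER_CUBIC)]))
E
```

```text
[0.52853035 0.06522615 0.03839561] [-2.52627365  1.04561646 12.41312107] [0.17475545 0.45962199 0.05327184]
```

View pics/m1.png

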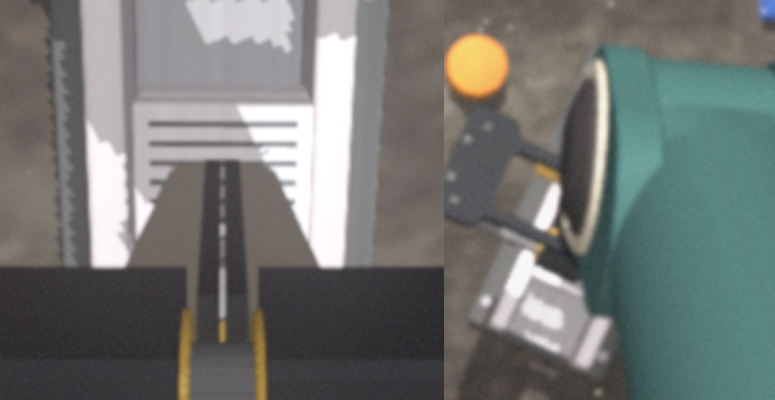

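The carrier is following the fingers: in the wrist half, its block edge is near row 100 and the tips near row 165, and the bed stays down. The nose should now be under the bridge.

jog_arm --pt "0 0.0018 -0.0009 0 0 0 0" --pt "0 0.0018 -0.0009 0 0 0 0" --pt "0 0.0018 -0.0009 0 0 0 0" --pt "0 0.0018 -0.0009 0 0 0 0" --pt "0 0.0018 -0.0009 0 0 0 0" --pt "0 0.0018 -0.0009 0 0 0 0" --pt "0 0.0018 -0.0009 0 0 0 0" --pt "0 0.0018 -0.0009 0 0 0 0" --pt "0 0.0018 -0.0009 0 0 0 0" --pt "0 0.0018 -0.0009 0 0 0 0" --pt "0 0.0018 -0.0009 0 0 0 0" --pt "0 0.0018 -0.0009 0 0 0 0"

```text
clock: 6.27
position: [0.5484, 0.0549, 0.0378]
tool_rot: [-0.701, -3.061, -0.003]
wrist_force: [-3.8, 1.2, 11.2]
finger_gap: 0.0008
grip_force: 5.3
```

jog_arm --pt "0 0.0014 -0.0007 0 0 0 0" --pt "0 0.0014 -0.0007 0 0 0 0" --pt "0 0.0014 -0.0007 0 0 0 0" --pt "0 0.0014 -0.0007 0 0 0 0" --pt "0 0.0014 -0.0007 0 0 0 0" --pt "0 0.0009 -0.0004 0 0 0 0" --pt "0 0.0009 -0.0004 0 0 0 0" --pt "0 0 0 0 0 0 0"

```text
clock: 6.93
position: [0.5577, 0.0503, 0.0379]
tool_rot: [0.702, 3.062, 0.003]
wrist_force: [-3.2, 1.4, 11.5]
finger_gap: 0.0004
grip_force: 5.8
```

jog_arm --pt "0 0.0007 -0.0003 0 0 0 0" --pt "0 0.0007 -0.0004 0 0 0 0" --pt "0 0.0007 -0.0003 0 0 0 0" --pt "0 0.0007 -0.0004 0 0 0 0" --pt "0 0.0007 -0.0003 0 0 0 0" --pt "0 0 0 0 0 0 0"

```text
clock: 7.43
position: [0.5613, 0.0486, 0.038]
tool_rot: [0.702, 3.062, 0.003]
wrist_force: [-2.2, 0.8, 10.9]
finger_gap: 0.0007
grip_force: 5.8
```

jog_arm --pt "0 0.0007 -0.0003 0 0 0 0" --pt "0 0.0007 -0.0004 0 0 0 0" --pt "0 0.0007 -0.0003 0 0 0 0" --pt "0 0 0 0 0 0 0"

```text
clock: 7.77
position: [0.5634, 0.0476, 0.038]
tool_rot: [0.701, 3.062, 0.003]
wrist_force: [-3.1, 1.7, 9.3]
finger_gap: 0.0006
grip_force: 5.7
```

jog_arm --pt "0 0.0007 -0.0003 0 0 0 0" --pt "0 0.0007 -0.0004 0 0 0 0" --pt "0 0.0007 -0.0003 0 0 0 0" --pt "0 0 0 0 0 0 0"

```text
clock: 8.1
position: [0.5655, 0.0466, 0.038]
tool_rot: [0.701, 3.062, 0.003]
wrist_force: [-3.7, 0.8, 9.9]
finger_gap: 0.0004
grip_force: 5.7
```

```bash
python3 - <<'E'
from h import *
ci=ctrl.camera_info("wrist"); im=ctrl.capture("wrist"); np.save("w3.npy",ci,allow_pickle=True); cv2.imwrite("pics/w3.png",im)
cv2.imwrite("pics/w3c.png",cv2.resize(im[140:320,220:420],None,fx=3.3,fy=3.3,interpolation=cv2.INTER_CUBIC))
E
```

```text
(no output)
```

View pics/w3c.png

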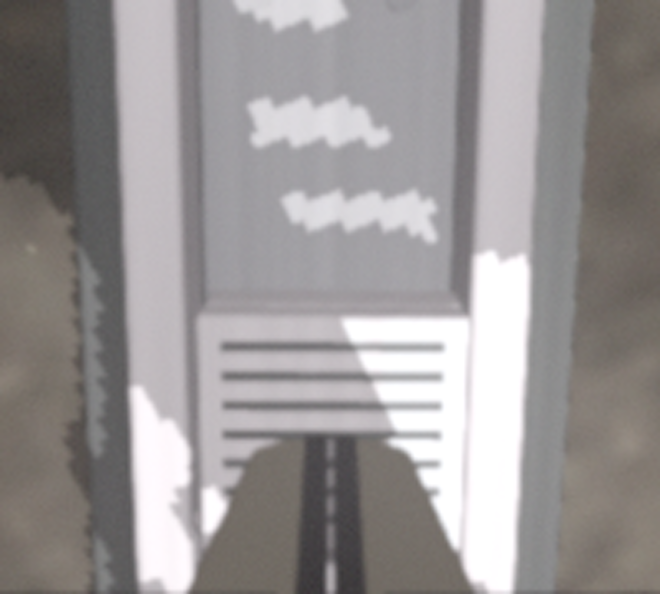

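The block's rear top edge runs from (200,315) to (467,315), and the tips' rear edge is at row 438.

```bash
python3 - <<'E'
from h import *
ci=np.load("w3.npy",allow_pickle=True).item(); g=lambda L:[(220+u/3.3,140+v/3.3) for u,v in L]
y=np.radians(-25.9); F=np.array([[np.cos(y),-np.sin(y)],[np.sin(y),np.cos(y)]])
T=ctrl.sense()['position'][:2]; P=cast(ci,g([(200,315),(467,315)]),.038); b=P.mean(0)[:2]
print("w",np.hypot(*(P[1]-P[0])[:2]),"TCP ahead of block rear",((T-b)@F*1000).round(1))
print("block moved",((b-[.48266,.08778])@F*1000).round(1))
for B in ([.5943,.0308],[.5965,.033]): print("nose in fixture",((b-B)@F*1000+[110,0]).round(1))
r=cast(ci,g([(255,438),(405,438)]),.038);print("tip rel TCP",((r[:,:2]-T)@F*1000).round(1)); print(ctrl.sense()['wrist_force'])
E
```

```text
w 0.04213378383941167 TCP ahead of block rear [31.5 -1. ]
block moved [61.   0.2]
nose in fixture [45.7  2.7]
nose in fixture [44.7 -0.3]
tip rel TCP [[-10.9 -11.7]
 [-10.9  12.7]]
[-3.01500719  2.5953905   9.73101113]
```

jog_arm --pt "0 0.0005 -0.0002 0 0 0 0" --pt "0 0.0005 -0.0002 0 0 0 0" --pt "0 0.0005 -0.0003 0 0 0 0" --pt "0 0 0 0 0 0 0" --pt "0 0 0 0 0 0 0"

```text
clock: 8.57
position: [0.5664, 0.0462, 0.0379]
tool_rot: [-0.701, -3.061, -0.003]
wrist_force: [-4.0, 1.8, 10.0]
finger_gap: 0.0006
grip_force: 5.9
```

jog_arm --pt "0 0.0006 -0.0003 0 0 0 0" --pt "0 0.0006 -0.0003 0 0 0 0" --pt "0 0.0006 -0.0003 0 0 0 0" --pt "0 0 0 0 0 0 0" --pt "0 0 0 0 0 0 0"

```text
clock: 8.98
position: [0.5665, 0.0462, 0.0375]
tool_rot: [-0.699, -3.058, -0.003]
wrist_force: [-7.9, 3.4, 11.9]
finger_gap: 0.0005
grip_force: 7.2
```

jog_arm --pt "0 0.0006 -0.0003 0 0 0 0" --pt "0 0.0005 -0.0002 0 0 0 0" --pt "0 0 0 0 0 0 0" --pt "0 0 0 0 0 0 0"

```text
clock: 9.32
position: [0.5665, 0.0462, 0.0372]
tool_rot: [-0.698, -3.056, -0.003]
wrist_force: [-9.5, 4.3, 13.0]
finger_gap: 0.0004
grip_force: 8.2
```

jog_arm --pt "0 -0.0005 0.0002 0.001 0 0 0" --pt "0 -0.0005 0.0002 0.0015 0 0 0" --pt "0 -0.0005 0.0003 0.0015 0 0 0" --pt "0 0 0 0.0015 0 0 0" --pt "0 0 0 0.0015 0 0 0" --pt "0 0 0 0.0015 0 0 0" --pt "0 0 0 0.0015 0 0 0" --pt "0 -0.0005 0.0002 0.002 0 0 0" --pt "0 -0.001 0.0005 0.003 0 0 0" --pt "0 -0.001 0.0005 0.005 0 0 0" --pt "0 -0.001 0.0005 0.01 0 0 0" --pt "0 0 0 0.02 0 0 0" --pt "0 0 0 0.025 0 0 0" --pt "0 0 0 0.03 0 0 0" --pt "0 0 0 0.03 0 0 0" --pt "0 -0.01 0.02 0.02 0 0 0" --pt "0 -0.02 0.035 0.01 0 0 0" --pt "0 -0.02 0.035 0 0 0 0" --pt "0 -0.02 0.035 0 0 0 0" --pt "0 -0.02 0.035 0 0 0 0"

```text
clock: 10.98
position: [0.4743, 0.2072, 0.2034]
tool_rot: [0.704, 3.059, 0.004]
wrist_force: [0.9, 0.8, 0.2]
finger_gap: 0.0005
grip_force: 0.0
```

jog_arm --pt "0 -0.02 0.035 0 0 0 0" --pt "0 -0.02 0.035 0 0 0 0" --pt "0 -0.02 0.035 0 0 0 0" --pt "0 0 0 0 0 0 0" --pt "0 0 0 0 0 0 0" --pt "0 0 0 0 0 0 0"

```text
clock: 11.48
position: [0.4153, 0.3104, 0.2024]
tool_rot: [0.703, 3.06, 0.001]
wrist_force: [0.7, 0.2, 0.3]
finger_gap: 0.0001
grip_force: 0.0
```

```bash
python3 - <<'E'
from h import *
s=ctrl.sense(); print(s['clock'],s['position'],s['wrist_force'])
im=ctrl.capture("top"); cv2.imwrite("pics/top2.png",im); cv2.imwrite("pics/top2c.png",cv2.resize(im[150:295,320:470],None,fx=4,fy=4,interpolation=cv2.INTER_CUBIC))
E
```

```text
11.4833 [0.41530738 0.31036115 0.20241931] [0.70195715 0.23032696 0.3084819 ]
```

View pics/top2c.png

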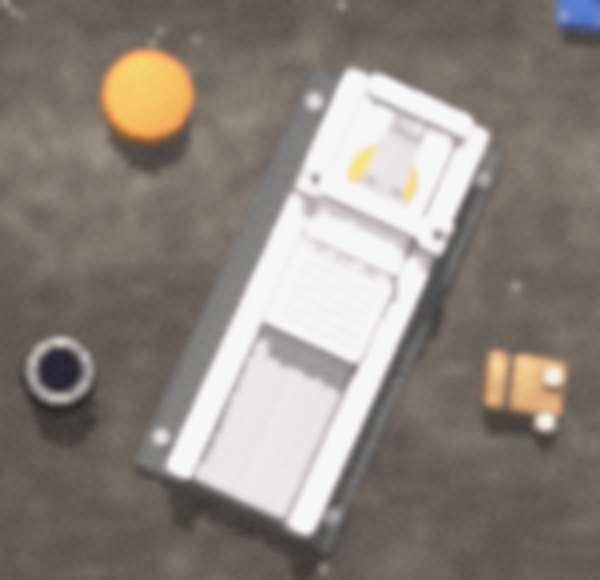

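The carrier lies under the bridge with the leaf resting on the blank. The tin, loupe and clamp block are where they were. The block's rear edge runs from (265,325) to (352,362). One number to check before I hand in.

```bash
python3 - <<'E'
from h import *
ci=ctrl.camera_info("top"); y=np.radians(-25.9); F=np.array([[np.cos(y),-np.sin(y)],[np.sin(y),np.cos(y)]])
b=cast(ci,[(320+u/4,150+v/4) for u,v in [(265,325),(352,362)]],.041).mean(0)[:2]
print("nose vs bridge mm",((b-[.5943,.0308])@F*1000+[110,0]).round(1),"moved",((b-[.48085,.0868])@F*1000).round(1))
E
```

```text
nose vs bridge mm [45.1  2.2] moved [61.6  1.4]
```

```bash
python3 -c "
from station import ctrl
print(ctrl.hand_in())"
```

```text
the job is handed in; nothing more can be done
None
```

The carrier is loaded: I kept it pressed down while sliding it under the bridge and leaf until it stopped against the end stop (measured home to about 1 mm), then lifted the arm clear; the tin, clamp block and loupe weren't moved, and the job was handed in at about 11.5 s.

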